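Kit the parts of the stripped syringe axes into their trays

ROBOT

A 7-joint arm with a two-finger parallel gripper is mounted at the origin on the work surface. World frame = base frame: x ahead of the robot, y to its left, z up, the work surface at z = 0. Lengths are in m, angles in rad, forces in N, time in s.
With the tool pointing down it reaches from about 0.35 to 0.9 m from the base axis. Payload 8.1 kg.
Tool frame: the origin (TCP) lies on the centre line of the jaws, within the pads' length; the fingertips stand 22 mm ahead of it and the grasp point (between the pads) lies 3 mm ahead of it; z points along the fingers, y is the line along which they close (so a half turn about z gives the same grasp; the last joint's range is limited). The gripper opens to 92 mm and grips with 3 to 60 N. Pads are 19 mm wide; open, the fingers measure 130 mm over their backs; the gripper's body (75 mm by 190 mm) begins 47 mm behind the grasp point.
Start: joints at [1.09, 0.434, 0.025, 1.573, -0.012, 1.134, -0.075], TCP at [0.231, -0.581, 0.249] pointing down, gripper open.
Joint ranges: [-2.62, 2.62], [-0.44, 2.09], [-1.27, 1.32], [0.08, 2.57], [-1.32, 4.46], [0.12, 2], [-2.74, 2.74]. Speed limits (rad/s): [2.22, 2.22, 3.01, 3.01, 3.14, 3.14, 3.14].

INTERFACE

Orientations are given as a 3x3 rotation matrix whose columns are the frame's x, y, z axes.
In Python, from bench import r, imaging gives the robot as it stands.
- The arm moves only by the tool jog_arm, never from a script. Its argument "series" is one flat list of numbers, 6 for each row, row after row: the shift along the tool's x, y, z in mm, then the turn, a rotation vector about the tool's x, y, z in degrees. A call has exactly 5 rows; each row shifts and turns the commanded pose from where the row before left it, along the tool's axes as they then stand; what a row does not reach is not made up. A row lasts 1/8 s, in which the tool goes at most 62.5 mm and 10.7 degrees, less where a joint would pass 70% of its speed; a pose out of reach is approached as far as the arm can. A call with a gripper value outside its range is refused whole. "gripper" is the finger opening in mm, from 0 to 91.8, set as the call begins (left out, the last holds). The fingers move at their own pace and stop on an object; the grip force is fixed at half the most. Time passes only in rows, so rows that do not move let the fingers close, or fill a call up. It gives the time, the measured TCP pose, the force, the opening and the grip force at its end, in the units of the state.
- r.get_state(): the state, without advancing time (a new reading comes with each control period).
- imaging.camera(name): name is "scene" or "top" or "wrist"; returns (picture, depth): 480x640x3 uint8, red, green, blue; 480x640 float32, m along the optical axis (not along the pixel's ray), 0 where there is no reading.
- imaging.camera_params(name): a dict with "K" (3x3 intrinsics, pixels), "extrinsics" (4x4, takes a point from camera to world coordinates). Camera axes: x right, y down, z forward; pixel columns grow to the right and rows downward; lengths in m; the calibration is good to about 2 mm. A picture is of the moment at which its call begins: read the wrist's pose just before it. camera_params takes no time and is no camera call; for the wrist camera it gives the pose at the moment of the call.
- r.hand_in(): hands the job in; it is judged then, once.
The state is a dict: "t": time; "joints": joint angles; "dq": joint speeds; "tau": joint torques, N m; "ee_pos": TCP position; "ee_rot": TCP orientation; "contact_force": force on the tool from outside, world axes, zero at the start; "torque": the same for the moment, N m; "width": opening from 0.0 (shut) to 1.0 (fully open); "finger_force": force on a finger pad.
Only numpy, scipy, OpenCV 4.12 (cv2) and the standard library are available. Lean on these libraries where they do the work, as an engineer would, in place of code of your own. Each camera call takes 0.05 s, during which the arm holds its last target. There are 200 camera calls.

TASK

The printer's syringe axes have been stripped for service: sort the five parts on the bench into the three white kit trays cut for them. The two motors go shaft up into the two square pockets, the two shaft couplings upright into the two round wells and the syringe clamp, groove up, into the oblong pocket: one part to a pocket, each set down (not dropped) flat on the pocket's floor and let go. Leave the glass dish and the vial standing where they are.

Things in the scene. Friction and masses are not known exactly. Their poses are not given: they have to be found in the camera images.
- motor_a: Stepper motor standing on its back on the bench, shaft up: square body 42 x 42 mm, 40 mm high, aluminium end caps with a black middle, a 5 mm shaft rising 24 mm from the centre of its top (64 mm over all), about 0.28 kg. Origin: centre of the underside; z up along the shaft, x and y square to the side faces. The two motors are alike. Free yaw.
- motor_b: Stepper motor standing on its back on the bench, shaft up: square body 42 x 42 mm, 40 mm high, aluminium end caps with a black middle, a 5 mm shaft rising 24 mm from the centre of its top (64 mm over all), about 0.28 kg. Origin: centre of the underside; z up along the shaft, x and y square to the side faces. The two motors are alike. Free yaw.
- coupling_a: Aluminium shaft coupling standing on end: plain cylinder 30 mm across, 40 mm high, with a dark ring round its middle and a 10 mm bore in its top, about 70 g. Origin: centre of the underside; z up along its axis. The two couplings are alike.
- coupling_b: Aluminium shaft coupling standing on end: plain cylinder 30 mm across, 40 mm high, with a dark ring round its middle and a 10 mm bore in its top, about 70 g. Origin: centre of the underside; z up along its axis. The two couplings are alike.
- clamp: Printed syringe clamp lying flat: block 62 mm long (x) by 32 mm wide (y) by 30 mm high, white below and green above, with an 8 mm wide, 7 mm deep syringe groove along the middle of its top (along x) and four screw heads; about 55 g. Origin: centre of the underside, z up. Free yaw; the same after half a turn.
- tray_motor: White printed kit tray 74 mm (x) by 140 mm (y), 16 mm high, with two square pockets 58 x 58 mm side by side, centred on x = 0 at y = -33 and y = +33 mm; their floor is 4 mm above the bench, so they are 12 mm deep. Fixed to the bench. Origin: centre of the underside, z up. The pockets' sides run along x and y.
- tray_coupling: White printed kit tray 63 mm (x) by 117 mm (y), 12 mm high, with two round wells 46 mm across, centred on x = 0 at y = -28 and y = +28 mm; their floor is 4 mm above the bench, so they are 8 mm deep. Fixed to the bench. Origin: centre of the underside, z up.
- tray_clamp: White printed kit tray 64 mm (x) by 94 mm (y), 14 mm high, with one oblong pocket 48 mm (x) by 78 mm (y) in its centre; its floor is 4 mm above the bench, so it is 10 mm deep. The clamp lies in it with its length along the tray's y. Fixed to the bench. Origin: centre of the underside, z up.
- dish: Round open glass dish standing among the parts, 60 mm across, 16 mm high, 2 mm wall. Origin: centre of the underside. Not to be disturbed.
- vial: Amber glass vial with a white screw cap standing among the parts, 28 mm across, 58 mm high. Origin: centre of the underside. Not to be disturbed.
There are look-alikes about, which are no part of the job. Leave any blue look-alike of the coupling_b alone. Leave any brown look-alike of the tray_coupling alone.

How it is judged:
By the outcome, as a careful person would: the job done as asked, in the order asked, and still so for the second after the job is handed in, with the robot touching nothing.
It also fails if it takes over 112 s, if anything falls off the work surface, if the arm or the gripper's body presses on something with over 40 N, if the wrist force passes 120 N, or if a joint passes its speed limit or range.

## Working session

There is one attempt and no reset: what is moved stays moved. The work goes in short steps, Python scripts to look and compute and a tool call to move; the robot and the scene stay as the last step left them, time stands still between calls to the robot, and variables do not carry over. Pictures are saved under pics/ and viewed, at most 14 in all, crops included, and the job is handed in when it is done.

Besides the shell and the picture viewer there is one more tool, called after "Call:" as name(argument=value, ...), one argument or row to a line, values as JSON. jog_arm: Moves the arm, as the interface text tells. Its arguments: {"type":"object","properties":{"series":{"type":"array","items":{"type":"number"}},"gripper":{"type":"number"}},"required":["series"]}

```bash
mkdir -p pics; ls; python3 - <<'E'
from bench import r, imaging
import cv2, numpy as np
s=r.get_state(); print(s)
for n in ["top","scene"]:
    p,d=imaging.camera(n); cv2.imwrite(f"pics/{n}0.png",p[:,:,::-1]); np.savez(f"{n}0.npz",p=p,d=d,K=imaging.camera_params(n)["K"],E=imaging.camera_params(n)["extrinsics"])
    print(n,imaging.camera_params(n))
E
```

```text
pics
{'t': 0.0, 'joints': array([ 1.09040949,  0.43523555,  0.02491978,  1.57408719, -0.01159415,
        1.134018  , -0.07509016]), 'dq': array([ 1.80473351e-03, -8.53108541e-05, -1.18902186e-03,  1.55661022e-04,
       -2.33410601e-03,  5.45605334e-04, -1.00700653e-03]), 'tau': array([-4.56086937e-04, -6.67852306e+01,  9.85517576e-01, -3.14450240e+01,
       -6.02394319e-02,  4.28712065e-02,  1.21629478e-04]), 'ee_pos': array([ 0.23033842, -0.58048864,  0.24794036]), 'ee_rot': array([[ 9.29486589e-01,  3.68855228e-01, -7.08912481e-04],
       [ 3.68855887e-01, -9.29485485e-01,  1.43831756e-03],
       [-1.28392908e-04, -1.59838343e-03, -9.99998714e-01]]), 'contact_force': array([ 0.27880298, -0.16787506,  0.32720217]), 'torque': array([ 0.00109635, -0.02178319,  0.00564119]), 'finger_force': 0.0, 'width': 0.9983075357467707}
top {'K': array([[461.12310506,   0.        , 315.3510336 ],
       [  0.        , 461.12310506, 234.26623689],
       [  0.        ,   0.        ,   1.        ]]), 'extrinsics': array([[ 0.09370042, -0.97069579,  0.22129149,  0.33068987],
       [-0.99558374, -0.09006761,  0.02647353, -0.0297331 ],
       [-0.00576655, -0.22279479, -0.97484831,  0.91322492],
       [ 0.        ,  0.        ,  0.        ,  1.        ]])}
scene {'K': array([[452.98909797,   0.        , 314.65005447],
       [  0.        , 452.98909797, 241.63670383],
       [  0.        ,   0.        ,   1.        ]]), 'extrinsics': array([[-0.53548411,  0.55872442, -0.63331177,  1.17563801],
       [ 0.84433331,  0.33736968, -0.4162727 ,  0.41165871],
       [-0.01892153, -0.75763364, -0.65240574,  0.66891827],
       [ 0.        ,  0.        ,  0.        ,  1.        ]])}
```

View pics/top0.png

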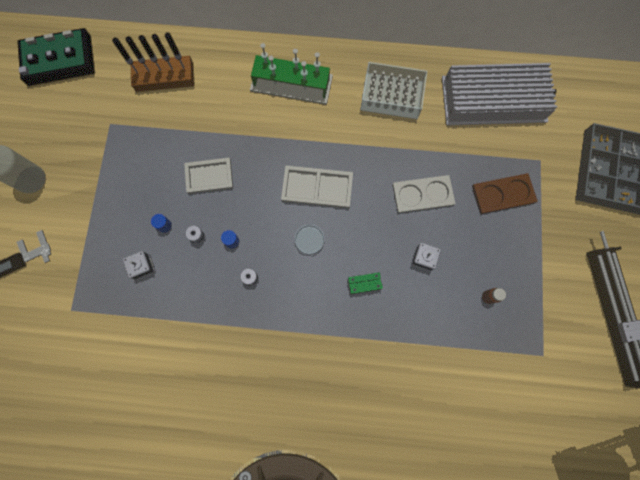

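View pics/scene0.png

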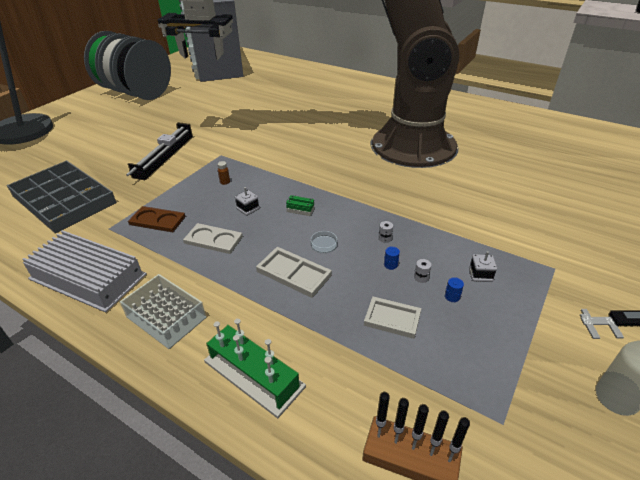

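The two pictures show these, with top-image pixels:
- **Couplings:** silver ones at (194,233) and (249,277). The blue look-alikes at (160,222) and (229,239) could be mistaken for them.
- **Motors:** (137,264) and (427,256).
- **Clamp:** green, at (365,283).
- **White trays:** clamp (208,175), motor (317,186), coupling (424,194). The brown look-alike tray is at (505,193).
- **Leave alone:** dish (309,240) and vial (494,296).

Next I'll measure positions from depth and a close crop.

```bash
cat > meas.py <<'E'
import numpy as np, cv2
def cloud(d,K,E):
    v,u=np.indices(d.shape); X=np.stack([(u-K[0,2])*d/K[0,0],(v-K[1,2])*d/K[1,1],d],-1)
    return X@E[:3,:3].T+E[:3,3]
def rect(P):
    c,s,a=cv2.minAreaRect((P[:,:2]*1000).astype(np.float32)); return np.round(c,1),np.round(s,1),round(a,1)
E
python3 - <<'E'
from meas import *
seeds={"motor_L":(137,264),"motor_R":(427,256),"coup_L":(194,233),"coup_R":(249,277),"blue1":(160,222),"blue2":(229,239),"clamp":(365,283),"t_clamp":(208,175),"t_motor":(317,186),"t_coup":(424,194),"dish":(309,240),"vial":(494,296)}
H={"motor_L":.04,"motor_R":.04,"coup_L":.04,"coup_R":.04,"blue1":.04,"blue2":.04,"clamp":.03,"t_clamp":.014,"t_motor":.016,"t_coup":.012,"dish":.016,"vial":.058}
f=np.load("top0.npz"); d=f["d"]; W=cloud(d,f["K"],f["E"])
fs=np.load("scene0.npz"); WS=cloud(fs["d"],fs["K"],fs["E"]).reshape(-1,3)
flat=W[210:220,265:275,2]; print("mat z",flat.mean(),flat.std())
for n,(u,v) in seeds.items():
    R=40 if n[0]=='t' else 24
    P=W[v-R:v+R,u-R:u+R].reshape(-1,3); z0=H[n]
    c0=np.median(P[P[:,2]>max(.006,z0-.006)],0)
    Q=P[(abs(P[:,2]-z0)<.004)]
    rad=.085 if n[0]=='t' else .045
    Q=Q[np.linalg.norm(Q[:,:2]-c0[:2],axis=1)<rad]
    S=WS[(abs(WS[:,2]-z0)<.004)&(np.linalg.norm(WS[:,:2]-c0[:2],axis=1)<rad)]
    print(n,len(Q),"mean",np.round(Q.mean(0)*1000,1),"top",*rect(Q),"| scene",len(S),*(rect(S) if len(S)>3 else ()), np.round(S.mean(0)[:2]*1000,1))
p=f["p"][205:315,110:450]; cv2.imwrite("pics/crop1.png",cv2.resize(p[:,:,::-1],(800,259),interpolation=cv2.INTER_CUBIC))
E
```

```text
mat z 0.000782531532654439 0.0017114628784683933
motor_L 438 mean [438.3 330.8  40.4] top [439.1 332.2] [42.2 42.7] 27.7 | scene 296 [440.6 333.6] [44.1 41.4] 28.6 [443.9 334. ]
motor_R 429 mean [ 507.  -223.9   40.5] top [ 507.7 -224.4] [41.6 42.4] 76.7 | scene 167 [ 509.8 -221.8] [40.4 42.7] 79.2 [ 512.4 -219.8]
coup_L 181 mean [509.3 231.1  40.2] top [509.5 231.1] [28.3 29. ] 2.7 | scene 142 [510.9 233.4] [28.2 29. ] 85.2 [512.  233.5]
coup_R 186 mean [435.4 113.9  40.4] top [435.3 114.2] [28.9 27.3] 6.9 | scene 105 [437.2 115.8] [30.1 26.4] 26.9 [438.4 116. ]
blue1 182 mean [527.2 302.9  40. ] top [527.6 303.1] [29.1 28.9] 32.6 | scene 162 [528.8 305.4] [29.4 29.5] 71.8 [530.1 305.4]
blue2 185 mean [506.9 161.6  40.1] top [506.7 162. ] [28.5 28.6] 50.7 | scene 130 [508.5 162.3] [29.9 28.9] 60.1 [510.  163.8]
clamp 413 mean [ 445.1 -109.7   30.2] top [ 445.4 -109.8] [32.3 61.9] 14.4 | scene 224 [ 446.  -108.3] [35.9 61.1] 16.5 [ 447.6 -107.4]
t_clamp 571 mean [639.4 227.6  14. ] top [639.7 227.2] [66.7 94.4] 12.2 | scene 683 [640.1 228.6] [67.5 94.3] 12.6 [642.4 229.5]
t_motor 904 mean [635.    1.3  16.3] top [612.9   1.1] [140.  123.1] 89.6 | scene 867 [612.2   3.1] [143.2 126. ] 88.7 [636.2   4.7]
t_coup 1005 mean [ 641.  -217.2   12.3] top [ 641.5 -217.3] [ 64.5 117.8] 13.1 | scene 672 [ 641.9 -216.3] [ 68.  120.3] 14.1 [ 643.8 -214.2]
dish 100 mean [524.3   6.1  15.7] top [523.9   5.4] [58.  57.9] 5.4 | scene 128 [525.8   7.5] [61.  58.2] 43.8 [524.9   7.2]
vial 124 mean [ 443.2 -354.4   58.4] top [ 443.5 -354.3] [21.5 22.2] 27.7 | scene 42 [ 444.  -355.2] [26.4 19.5] 65.9 [ 445.8 -352.2]
```

View pics/crop1.png

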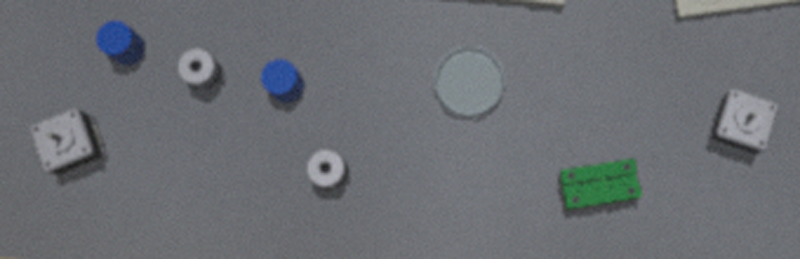

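The sizes agree with the description. I pick the silver couplings, the white trays, the two motors and the green clamp. Next I'll refine the motor tray, leaving the dish out, and write a small row planner.

```bash
cat > plan.py <<'E'
"""plan(waypoints): rows (tool mm, deg; whole numbers) from the measured pose. waypoint=(x,y,z mm, phi deg of tool y, mm per row)"""
import numpy as np
from bench import r
def plan(wps, pad=True):
    s=r.get_state(); p=s["ee_pos"]*1000; R=s["ee_rot"]; phi=np.degrees(np.arctan2(R[1,1],R[0,1]))
    print("t %.2f at"%s["t"],np.round(p,1),"phi %.1f tilt"%phi,np.round(R[:2,2],3),"F",np.round(s["contact_force"],1),"w",round(s["width"]*91.8,1))
    rows=[]; p=p.copy()
    for w in wps:
        q=np.array(w[:3],float); n=int(max(1,np.ceil(np.linalg.norm(q-p)/w[4]),np.ceil(abs(w[3]-phi)/9))); p0,f0=p.copy(),phi
        for k in range(1,n+1):
            d=p0+(q-p0)*k/n-p; c,sn=np.cos(np.radians(phi)),np.sin(np.radians(phi))
            ax=np.array([[-sn,c,0],[c,sn,0],[0,0,-1]])
            m=np.round(ax@d); t=np.round(-((f0+(w[3]-f0)*k/n)-phi))
            p=p+ax.T@m; phi-=t; rows.append([*m.astype(int),0,0,int(t)])
    while pad and len(rows)%5: rows.append([0]*6)
    for i in range(0,len(rows),5): print([int(x) for q in rows[i:i+5] for x in q])
    print("end",np.round(p,1),round(phi,1))
E
python3 - <<'E'
from meas import *
from plan import plan
for n in ["top0","scene0"]:
    f=np.load(n+".npz"); W=cloud(f["d"],f["K"],f["E"]).reshape(-1,3)
    for c,h in (((640,2),.016),((640,2),.004)):
        Q=W[(abs(W[:,2]-h)<.003)&(abs(W[:,0]-.64)<.07)&(W[:,0]>.575)&(abs(W[:,1]-.002)<.09)]
        print(n,h,len(Q),*rect(Q),Q.mean(0)*1000)
plan([(440,333,160,28,50)])
E
```

```text
top0 0.016 832 [635.9   0.9] [140.   75.4] 89.2 [635.92502398   2.05520731  16.33060424]
top0 0.004 2715 [642.5   2. ] [179.9 134.9] 90.0 [6.41383511e+02 4.33621976e-01 3.36298460e+00]
scene0 0.016 770 [636.9   2.4] [143.1  76.9] 89.2 [638.32713409   4.06996846  16.4796337 ]
scene0 0.004 2235 [642.4   2. ] [179.9 134.9] 90.0 [650.82126497   8.16923835   3.37486332]
t 0.10 at [ 230.3 -580.6  248.1] phi -68.4 tilt [-0.001  0.001] F [ 0.1  0.2 -0. ] w 91.9
[28, -41, 5, 0, 0, -5, 31, -38, 4, 0, 0, -5, 35, -35, 5, 0, 0, -5, 38, -32, 5, 0, 0, -5, 40, -28, 4, 0, 0, -5]
[42, -25, 5, 0, 0, -5, 45, -22, 4, 0, 0, -5, 46, -17, 5, 0, 0, -6, 48, -12, 5, 0, 0, -5, 48, -8, 4, 0, 0, -5]
[50, -4, 5, 0, 0, -5, 49, 1, 5, 0, 0, -5, 49, 4, 4, 0, 0, -5, 49, 9, 5, 0, 0, -5, 47, 14, 5, 0, 0, -5]
[46, 17, 4, 0, 0, -5, 45, 21, 5, 0, 0, -5, 42, 25, 4, 0, 0, -5, 40, 29, 5, 0, 0, -5, 0, 0, 0, 0, 0, 0]
end [440.1 332.6 160.1] 27.6
```

```bash
python3 -c "
from plan import plan
plan([(509,-223,180,-12,50)])"
```

```text
t 0.10 at [ 230.3 -580.6  248.1] phi -68.4 tilt [-0.001  0.001] F [ 0.1  0.2 -0. ] w 91.9
[39, -23, 7, 0, 0, -6, 41, -19, 7, 0, 0, -5, 43, -15, 6, 0, 0, -6, 44, -10, 7, 0, 0, -6, 45, -6, 7, 0, 0, -5]
[45, -2, 7, 0, 0, -6, 46, 3, 7, 0, 0, -5, 45, 7, 6, 0, 0, -6, 43, 11, 7, 0, 0, -6, 43, 16, 7, 0, 0, -5]
end [ 509.1 -222.9  180.1] -12.4
```

Call:
jog_arm(
  series=[39, -23, 7, 0, 0, -6, 41, -19, 7, 0, 0, -5, 43, -15, 6, 0, 0, -6, 44, -10, 7, 0, 0, -6, 45, -6, 7, 0, 0, -5],
)

```text
t: 0.72
ee_pos: [0.3704, -0.401, 0.2143]
ee_rot: [[0.645, 0.764, -0.0], [0.764, -0.645, 0.0], [-0.0, -0.0, -1.0]]
contact_force: [1.2, -0.8, 0.1]
width: 0.996
finger_force: 0.0
```

Call:
jog_arm(
  series=[45, -2, 7, 0, 0, -6, 46, 3, 7, 0, 0, -5, 45, 7, 6, 0, 0, -6, 43, 11, 7, 0, 0, -6, 43, 16, 7, 0, 0, -5],
)

```text
t: 1.35
ee_pos: [0.5098, -0.2222, 0.1803]
ee_rot: [[0.211, 0.977, -0.0], [0.977, -0.211, -0.0], [-0.0, -0.0, -1.0]]
contact_force: [1.4, 0.3, -1.0]
width: 1.003
finger_force: 0.0
```

Call:
jog_arm(
  series=[0, 0, 0, 0, 0, 0, 0, 0, 0, 0, 0, 0, 0, 0, 0, 0, 0, 0, 0, 0, 0, 0, 0, 0, 0, 0, 0, 0, 0, 0],
  gripper=70,
)

```text
t: 1.98
ee_pos: [0.509, -0.2239, 0.1808]
ee_rot: [[0.215, 0.977, 0.0], [0.977, -0.215, -0.0], [-0.0, 0.0, -1.0]]
contact_force: [0.1, 0.6, -0.6]
width: 0.767
finger_force: 0.0
```

```bash
python3 - <<'E'
from meas import *
from plan import plan
from bench import imaging
plan([(509,-223,37,-12,40)])
c=imaging.camera_params("wrist"); p,d=imaging.camera("wrist"); cv2.imwrite("pics/w1.png",p[:,:,::-1]); np.savez("w1.npz",p=p,d=d,K=c["K"],E=c["extrinsics"])
W=cloud(d,c["K"],c["extrinsics"]).reshape(-1,3); Q=W[(abs(W[:,2]-.04)<.004)&(np.linalg.norm(W[:,:2]-[.509,-.223],axis=1)<.04)]
print(len(Q),*rect(Q))
E
```

```text
t 1.98 at [ 509.  -223.9  180.8] phi -12.4 tilt [ 0. -0.] F [ 0.1  0.6 -0.6] w 70.4
[0, 0, 36, 0, 0, 0, 0, 0, 36, 0, 0, 0, 1, 0, 36, 0, 0, 0, 0, 0, 36, 0, 0, 0, 0, 0, 0, 0, 0, 0]
end [ 509.2 -222.9   36.8] -12.4
2184 [ 506.5 -224.7] [42.3 41.9] 75.9
```

View pics/w1.png

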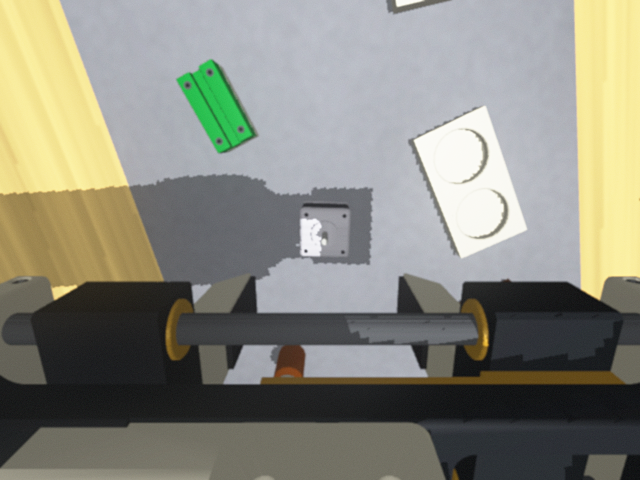

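The wrist picture shows the motor's square top at (325,231), centred between the jaws and square to them, with the shaft shadow on it. The vial at (289,360) is well clear. Descending to grasp.

Call:
jog_arm(
  series=[0, -1, 45, 0, 0, 0, 0, 0, 45, 0, 0, 0, 0, 0, 35, 0, 0, 0, 0, 0, 18, 0, 0, 0, 0, 0, 0, 0, 0, 0],
)

```text
t: 2.65
ee_pos: [0.5079, -0.2229, 0.0371]
ee_rot: [[0.214, 0.977, -0.002], [0.977, -0.214, 0.001], [0.0, -0.002, -1.0]]
contact_force: [1.2, 0.5, 0.3]
width: 0.765
finger_force: 0.0
```

Call:
jog_arm(
  series=[0, 0, 0, 0, 0, 0, 0, 0, 0, 0, 0, 0, 0, 0, 0, 0, 0, 0, 0, 0, 0, 0, 0, 0, 0, 0, 0, 0, 0, 0],
  gripper=36,
)

```text
t: 3.28
ee_pos: [0.5085, -0.2233, 0.0385]
ee_rot: [[0.214, 0.977, 0.001], [0.977, -0.214, -0.001], [-0.0, 0.001, -1.0]]
contact_force: [-2.6, 0.3, 6.2]
width: 0.456
finger_force: 29.9
```

Call:
jog_arm(
  series=[0, 0, 0, 0, 0, 0, 0, 0, -5, 0, 0, 0, 0, 0, -25, 0, 0, 0, 0, 0, -40, 0, 0, 0, 0, 0, -30, 0, 0, 0],
)

```text
t: 3.9
ee_pos: [0.5084, -0.223, 0.1392]
ee_rot: [[0.214, 0.977, 0.0], [0.977, -0.214, -0.0], [0.0, 0.0, -1.0]]
contact_force: [0.8, -0.2, -3.5]
width: 0.455
finger_force: 29.9
```

```bash
python3 -c "
from plan import plan
import numpy as np
a=np.radians(-0.8); c=np.array([636.4,1.6])+33*np.array([np.sin(a),-np.cos(a)]); print(c)
b=c+0
print('other',2*np.array([636.4,1.6])-c)
plan([(b[0],b[1],140,-1,50),(b[0],b[1],60,-1,40),(b[0],b[1],46,-1,10)])"
```

```text
[635.93924805 -31.39678329]
other [636.86075195  34.59678329]
t 3.90 at [ 508.4 -223.   139.2] phi -12.3 tilt [ 0. -0.] F [ 0.8 -0.2 -3.5] w 41.8
[43, 17, 0, 0, 0, -2, 42, 18, 0, 0, 0, -3, 41, 20, 0, 0, 0, -2, 41, 22, -1, 0, 0, -2, 40, 23, 0, 0, 0, -2]
[0, 0, 27, 0, 0, 0, 0, 0, 26, 0, 0, 0, 0, 0, 27, 0, 0, 0, 0, 0, 7, 0, 0, 0, 0, 0, 7, 0, 0, 0]
end [635.5 -31.1  46.2] -1.3
```

Call:
jog_arm(
  series=[43, 17, 0, 0, 0, -2, 42, 18, 0, 0, 0, -3, 41, 20, 0, 0, 0, -2, 41, 22, -1, 0, 0, -2, 40, 23, 0, 0, 0, -2],
)

```text
t: 4.53
ee_pos: [0.6359, -0.03, 0.1387]
ee_rot: [[0.023, 1.0, -0.0], [1.0, -0.023, -0.0], [-0.0, -0.0, -1.0]]
contact_force: [0.7, -0.7, -3.1]
width: 0.457
finger_force: 29.9
```

Call:
jog_arm(
  series=[0, 0, 0, 0, 0, 0, 0, 0, 30, 0, 0, 0, 0, 0, 40, 0, 0, 0, 0, 0, 20, 0, 0, 0, 0, 0, 0, 0, 0, 0],
)

```text
t: 5.15
ee_pos: [0.6343, -0.0317, 0.0474]
ee_rot: [[0.024, 1.0, -0.003], [1.0, -0.024, -0.0], [-0.0, -0.003, -1.0]]
contact_force: [-1.2, -0.0, -2.9]
width: 0.459
finger_force: 29.9
```

```bash
python3 - <<'E'
from meas import *
from plan import plan
from bench import imaging
plan([(636,-31,42,-1,10)])
p,d=imaging.camera("scene"); c=imaging.camera_params("scene"); cv2.imwrite("pics/s1.png",cv2.resize(p[200:330,200:400,::-1],(800,520),interpolation=cv2.INTER_CUBIC))
E
```

```text
t 5.15 at [634.3 -31.7  47.4] phi -1.4 tilt [-0.003 -0.   ] F [-1.2 -0.  -2.9] w 42.1
[1, 2, 5, 0, 0, 0, 0, 0, 0, 0, 0, 0, 0, 0, 0, 0, 0, 0, 0, 0, 0, 0, 0, 0, 0, 0, 0, 0, 0, 0]
end [636.3 -30.7  42.4] -1.4
```

View pics/s1.png

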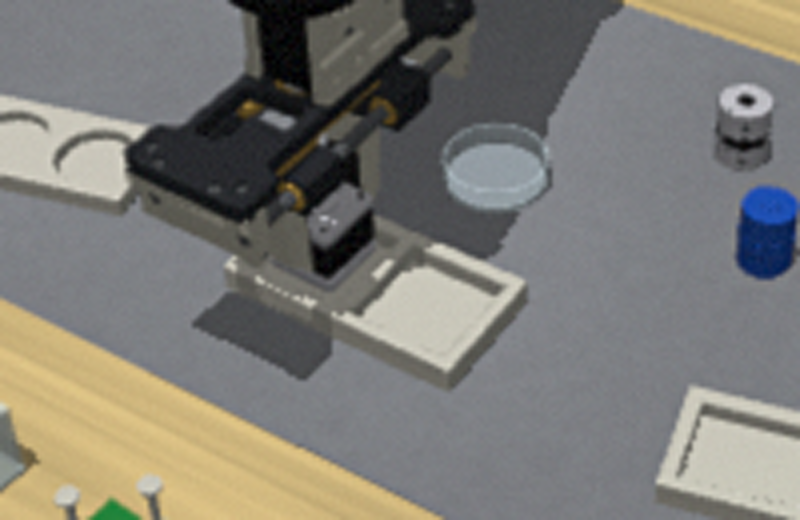

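The motor (crop pixel 340,245) hangs inside the left pocket and the fingers are above the rim. Lowering gently.

Call:
jog_arm(
  series=[0, 0, 2, 0, 0, 0, 0, 0, 1, 0, 0, 0, 0, 0, 1, 0, 0, 0, 0, 0, 1, 0, 0, 0, 0, 0, 0, 0, 0, 0],
)

```text
t: 5.82
ee_pos: [0.6355, -0.0312, 0.0437]
ee_rot: [[0.024, 1.0, -0.0], [1.0, -0.024, -0.0], [-0.0, -0.0, -1.0]]
contact_force: [-0.4, -0.4, -2.9]
width: 0.453
finger_force: 29.9
```

Call:
jog_arm(
  series=[0, 0, 0, 0, 0, 0, 0, 0, 0, 0, 0, 0, 0, 0, 0, 0, 0, 0, 0, 0, 0, 0, 0, 0, 0, 0, 0, 0, 0, 0],
)

```text
t: 6.45
ee_pos: [0.6355, -0.0312, 0.0437]
ee_rot: [[0.024, 1.0, 0.0], [1.0, -0.024, -0.0], [-0.0, 0.0, -1.0]]
contact_force: [-0.8, 0.3, -1.9]
width: 0.458
finger_force: 29.9
```

Call:
jog_arm(
  series=[0, 0, 1, 0, 0, 0, 0, 0, 0, 0, 0, 0, 0, 0, 0.5, 0, 0, 0, 0, 0, 0, 0, 0, 0, 0, 0, 0, 0, 0, 0],
)

```text
t: 7.08
ee_pos: [0.6355, -0.0312, 0.0425]
ee_rot: [[0.024, 1.0, 0.0], [1.0, -0.024, -0.0], [-0.0, 0.0, -1.0]]
contact_force: [-2.9, 0.3, 4.1]
width: 0.454
finger_force: 29.9
```

Contact is felt at z = 42.5, as expected, so I'll release and rise.

Call:
jog_arm(
  series=[0, 0, 0, 0, 0, 0, 0, 0, 0, 0, 0, 0, 0, 0, 0, 0, 0, 0, 0, 0, 0, 0, 0, 0, 0, 0, 0, 0, 0, 0],
  gripper=62,
)

```text
t: 7.7
ee_pos: [0.6356, -0.0312, 0.0422]
ee_rot: [[0.024, 1.0, 0.0], [1.0, -0.024, -0.0], [-0.0, 0.0, -1.0]]
contact_force: [0.0, 1.2, 0.2]
width: 0.673
finger_force: 0.0
```

Call:
jog_arm(
  series=[0, 0, -20, 0, 0, 0, 0, 0, -40, 0, 0, 0, 0, 0, -45, 0, 0, 0, 0, 0, -30, 0, 0, 0, 0, 0, 0, 0, 0, 0],
)

```text
t: 8.32
ee_pos: [0.6373, -0.0309, 0.1817]
ee_rot: [[0.024, 1.0, 0.007], [1.0, -0.024, 0.0], [0.0, 0.007, -1.0]]
contact_force: [-0.1, 0.2, -0.6]
width: 0.673
finger_force: 0.0
```

```bash
python3 - <<'E'
from plan import plan
plan([(440,333,178,28,55)])
E
```

```text
t 8.32 at [637.3 -30.9 181.7] phi -1.4 tilt [0.007 0.   ] F [-0.1  0.2 -0.6] w 61.8
[45, -26, 0, 0, 0, -4, 46, -22, 1, 0, 0, -3, 48, -20, 0, 0, 0, -4, 49, -17, 1, 0, 0, -4, 50, -13, 0, 0, 0, -3]
[51, -11, 1, 0, 0, -4, 51, -7, 0, 0, 0, -4, 52, -3, 1, 0, 0, -3, 0, 0, 0, 0, 0, 0, 0, 0, 0, 0, 0, 0]
end [440.2 333.5 177.7] 27.6
```

Call:
jog_arm(
  series=[45, -26, 0, 0, 0, -4, 46, -22, 1, 0, 0, -3, 48, -20, 0, 0, 0, -4, 49, -17, 1, 0, 0, -4, 50, -13, 0, 0, 0, -3],
)

```text
t: 8.95
ee_pos: [0.5112, 0.1972, 0.1753]
ee_rot: [[-0.288, 0.958, -0.0], [0.958, 0.288, -0.0], [-0.0, -0.0, -1.0]]
contact_force: [0.5, 0.9, 0.1]
width: 0.674
finger_force: 0.0
```

Call:
jog_arm(
  series=[51, -11, 1, 0, 0, -4, 51, -7, 0, 0, 0, -4, 52, -3, 1, 0, 0, -3, 0, 0, 0, 0, 0, 0, 0, 0, 0, 0, 0, 0],
  gripper=70,
)

```text
t: 9.57
ee_pos: [0.4384, 0.3325, 0.173]
ee_rot: [[-0.464, 0.886, -0.0], [0.886, 0.464, -0.001], [-0.001, -0.001, -1.0]]
contact_force: [0.4, -0.5, -0.4]
width: 0.764
finger_force: 0.0
```

```bash
cat > wl.py <<'E'
from meas import *
from bench import imaging
def wlook(x,y,h,rad):
    c=imaging.camera_params("wrist"); p,d=imaging.camera("wrist"); E=np.array(c["extrinsics"])
    W=cloud(d,c["K"],E).reshape(-1,3); Q=W[(abs(W[:,2]-h)<.004)&(np.linalg.norm(W[:,:2]-[x/1000,y/1000],axis=1)<rad/1000)]
    print("wrist",len(Q),*rect(Q)); return p,d
E
python3 - <<'E'
from wl import *
from plan import plan
wlook(440,333,.04,40)
plan([(440,333,38,28,40)])
E
```

```text
wrist 2318 [437.8 332.6] [42.  42.3] 28.6
t 9.62 at [438.9 331.9 173. ] phi 27.6 tilt [-0.    -0.001] F [0.7 0.5 0.8] w 70.0
[0, 0, 34, 0, 0, 0, 0, 1, 34, 0, 0, 0, 0, 0, 33, 0, 0, 0, 1, 0, 34, 0, 0, 0, 0, 0, 0, 0, 0, 0]
end [439.4 333.2  38. ] 27.6
```

Call:
jog_arm(
  series=[0, 1, 45, 0, 0, 0, 1, 0, 45, 0, 0, -1, 0, 0, 30, 0, 0, 0, 0, 0, 15, 0, 0, 0, 0, 0, 0, 0, 0, 0],
)

```text
t: 10.25
ee_pos: [0.4391, 0.3335, 0.0378]
ee_rot: [[-0.478, 0.878, -0.001], [0.878, 0.478, -0.001], [-0.001, -0.001, -1.0]]
contact_force: [-0.5, 0.5, 0.9]
width: 0.765
finger_force: 0.0
```

Call:
jog_arm(
  series=[0, 0, 0, 0, 0, 0, 0, 0, 0, 0, 0, 0, 0, 0, 0, 0, 0, 0, 0, 0, 0, 0, 0, 0, 0, 0, 0, 0, 0, 0],
  gripper=36,
)

```text
t: 10.88
ee_pos: [0.439, 0.3346, 0.0388]
ee_rot: [[-0.479, 0.878, 0.001], [0.878, 0.479, 0.0], [-0.0, 0.001, -1.0]]
contact_force: [-0.6, -2.0, 5.9]
width: 0.454
finger_force: 30.0
```

Call:
jog_arm(
  series=[0, 0, 0, 0, 0, 0, 0, 0, -5, 0, 0, 0, 0, 0, -25, 0, 0, 0, 0, 0, -40, 0, 0, 0, 0, 0, -30, 0, 0, 0],
)

```text
t: 11.5
ee_pos: [0.4387, 0.3346, 0.1396]
ee_rot: [[-0.48, 0.878, 0.0], [0.878, 0.48, 0.0], [0.0, 0.0, -1.0]]
contact_force: [0.3, 1.4, -2.7]
width: 0.456
finger_force: 30.0
```

```bash
python3 -c "
from plan import plan
plan([(637,35,140,-1,50),(637,35,50,-1,40)])"
```

```text
t 11.50 at [438.7 334.6 139.6] phi 28.7 tilt [0. 0.] F [ 0.3  1.4 -2.7] w 41.8
[-45, 4, 0, 0, 0, 4, -44, 7, 0, 0, 0, 3, -44, 9, 0, 0, 0, 4, -43, 12, 0, 0, 0, 4, -43, 15, 0, 0, 0, 4]
[-41, 19, 0, 0, 0, 3, -40, 20, 0, 0, 0, 4, -38, 23, 0, 0, 0, 4, 0, 0, 30, 0, 0, 0, 0, 0, 30, 0, 0, 0]
[0, 0, 30, 0, 0, 0, 0, 0, 0, 0, 0, 0, 0, 0, 0, 0, 0, 0, 0, 0, 0, 0, 0, 0, 0, 0, 0, 0, 0, 0]
end [637.2  35.2  49.6] -1.3
```

Call:
jog_arm(
  series=[-45, 4, 0, 0, 0, 4, -44, 7, 0, 0, 0, 3, -44, 9, 0, 0, 0, 4, -43, 12, 0, 0, 0, 4, -43, 15, 0, 0, 0, 4],
)

```text
t: 12.12
ee_pos: [0.5628, 0.1454, 0.1382]
ee_rot: [[-0.166, 0.986, -0.0], [0.986, 0.166, 0.0], [0.0, -0.0, -1.0]]
contact_force: [0.5, 0.4, -2.2]
width: 0.457
finger_force: 30.0
```

Call:
jog_arm(
  series=[-41, 19, 0, 0, 0, 3, -40, 20, 0, 0, 0, 4, -38, 23, 0, 0, 0, 4, 0, 0, 0, 0, 0, 0, 0, 0, 0, 0, 0, 0],
)

```text
t: 12.75
ee_pos: [0.6366, 0.0357, 0.1379]
ee_rot: [[0.023, 1.0, -0.001], [1.0, -0.023, 0.001], [0.001, -0.001, -1.0]]
contact_force: [0.4, 0.9, -3.0]
width: 0.456
finger_force: 30.0
```

```bash
python3 - <<'E'
from wl import *
from plan import plan
plan([(637,35,48,-1,40)])
p,d=imaging.camera("scene"); cv2.imwrite("pics/s2.png",cv2.resize(p[200:330,200:400,::-1],(800,520),interpolation=cv2.INTER_CUBIC))
E
```

```text
t 12.75 at [636.6  35.7 137.9] phi -1.3 tilt [-0.001  0.001] F [ 0.4  0.9 -3. ] w 41.9
[0, 0, 30, 0, 0, 0, 0, 0, 30, 0, 0, 0, -1, 0, 30, 0, 0, 0, 0, 0, 0, 0, 0, 0, 0, 0, 0, 0, 0, 0]
end [636.6  34.7  47.9] -1.3
```

View pics/s2.png

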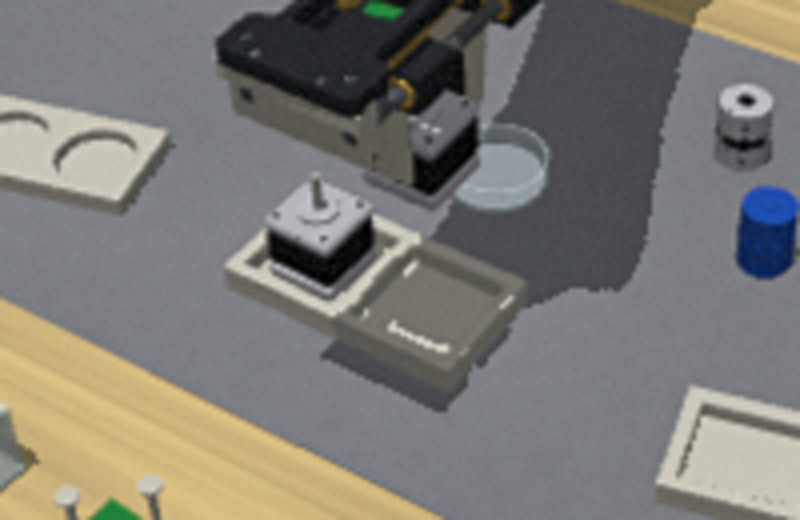

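The first motor stands flat in its pocket at crop (320,240), and the second is held above the other pocket at (430,300). Lowering it.

Call:
jog_arm(
  series=[-1, 0, 30, 0, 0, 0, 0, 0, 40, 0, 0, 0, 0, 0, 19, 0, 0, 0, 0, 0, 2, 0, 0, 0, 0, 0, 1, 0, 0, 0],
)

```text
t: 13.42
ee_pos: [0.638, 0.0348, 0.0474]
ee_rot: [[0.023, 1.0, 0.002], [1.0, -0.023, 0.0], [0.001, 0.002, -1.0]]
contact_force: [0.0, -0.4, -2.8]
width: 0.453
finger_force: 30.0
```

Call:
jog_arm(
  series=[0, 0, 0, 0, 0, 0, 0, 0, 0, 0, 0, 0, 0, 0, 1, 0, 0, 0, 0, 0, 0, 0, 0, 0, 0, 0, 0, 0, 0, 0],
)

```text
t: 14.05
ee_pos: [0.6372, 0.0341, 0.0452]
ee_rot: [[0.024, 1.0, -0.0], [1.0, -0.024, -0.0], [-0.0, -0.0, -1.0]]
contact_force: [-0.2, 0.7, -1.9]
width: 0.453
finger_force: 30.0
```

Call:
jog_arm(
  series=[0, 0, 1, 0, 0, 0, 0, 0, 0.5, 0, 0, 0, 0, 0, 0.5, 0, 0, 0, 0, 0, 0.5, 0, 0, 0, 0, 0, 0, 0, 0, 0],
)

```text
t: 14.68
ee_pos: [0.6372, 0.0341, 0.0429]
ee_rot: [[0.024, 1.0, 0.0], [1.0, -0.024, -0.0], [-0.0, 0.0, -1.0]]
contact_force: [-1.5, -0.6, -0.1]
width: 0.456
finger_force: 30.0
```

Call:
jog_arm(
  series=[0, 0, 0, 0, 0, 0, 0, 0, 0, 0, 0, 0, 0, 0, 0, 0, 0, 0, 0, 0, 0, 0, 0, 0, 0, 0, 0, 0, 0, 0],
)

```text
t: 15.3
ee_pos: [0.6372, 0.0341, 0.0429]
ee_rot: [[0.024, 1.0, 0.0], [1.0, -0.024, -0.0], [-0.0, 0.0, -1.0]]
contact_force: [-3.0, -0.3, 4.3]
width: 0.452
finger_force: 30.0
```

Touching the floor (4 N). Releasing, then on to the couplings.

Call:
jog_arm(
  series=[0, 0, 0, 0, 0, 0, 0, 0, 0, 0, 0, 0, 0, 0, 0, 0, 0, 0, 0, 0, 0, 0, 0, 0, 0, 0, 0, 0, 0, 0],
  gripper=62,
)

```text
t: 15.92
ee_pos: [0.6372, 0.0341, 0.0427]
ee_rot: [[0.024, 1.0, 0.0], [1.0, -0.024, -0.0], [-0.0, 0.0, -1.0]]
contact_force: [-0.2, -0.0, -0.4]
width: 0.676
finger_force: 0.0
```

Call:
jog_arm(
  series=[0, 0, -20, 0, 0, 0, 0, 0, -40, 0, 0, 0, 0, 0, -40, 0, 0, 0, 0, 0, -20, 0, 0, 0, 0, 0, 0, 0, 0, 0],
)

```text
t: 16.55
ee_pos: [0.6385, 0.0345, 0.1659]
ee_rot: [[0.024, 1.0, 0.005], [1.0, -0.024, 0.0], [0.001, 0.005, -1.0]]
contact_force: [-0.7, -0.2, -0.1]
width: 0.677
finger_force: 0.0
```

```bash
python3 - <<'E'
from plan import plan
plan([(510,232,155,14,50)])
E
```

```text
t 16.55 at [638.5  34.5 165.9] phi -1.4 tilt [0.005 0.   ] F [-0.7 -0.2 -0.1] w 62.2
[39, -27, 2, 0, 0, -3, 40, -24, 2, 0, 0, -3, 42, -23, 3, 0, 0, -3, 42, -20, 2, 0, 0, -3, 44, -18, 2, 0, 0, -3]
end [509.8 232.3 154.9] 13.6
```

Call:
jog_arm(
  series=[39, -27, 2, 0, 0, -3, 40, -24, 2, 0, 0, -3, 42, -23, 3, 0, 0, -3, 42, -20, 2, 0, 0, -3, 44, -18, 2, 0, 0, -3],
  gripper=56,
)

```text
t: 17.18
ee_pos: [0.5071, 0.2327, 0.1511]
ee_rot: [[-0.237, 0.971, -0.001], [0.971, 0.237, -0.001], [-0.0, -0.001, -1.0]]
contact_force: [0.8, 0.1, -0.9]
width: 0.611
finger_force: 0.0
```

Call:
jog_arm(
  series=[0, 0, 0, 0, 0, 0, 0, 0, 0, 0, 0, 0, 0, 0, 0, 0, 0, 0, 0, 0, 0, 0, 0, 0, 0, 0, 0, 0, 0, 0],
)

```text
t: 17.8
ee_pos: [0.5088, 0.2314, 0.1517]
ee_rot: [[-0.235, 0.972, 0.0], [0.972, 0.235, -0.0], [-0.0, 0.0, -1.0]]
contact_force: [0.1, 0.6, -0.5]
width: 0.61
finger_force: 0.0
```

```bash
python3 - <<'E'
from wl import *
from plan import plan
p,d=wlook(510,232,.04,30); cv2.imwrite("pics/w2.png",p[:,:,::-1])
plan([(510,232,36,14,40)])
E
```

```text
wrist 1219 [509.  231.8] [28.6 29.7] 14.1
t 17.85 at [508.7 231.5 151.7] phi 13.6 tilt [-0. -0.] F [ 0.5  0.4 -0.4] w 55.8
[0, 0, 39, 0, 0, 0, 0, 1, 38, 0, 0, 0, 0, 0, 39, 0, 0, 0, 0, 0, 0, 0, 0, 0, 0, 0, 0, 0, 0, 0]
end [509.6 231.7  35.7] 13.6
```

View pics/w2.png

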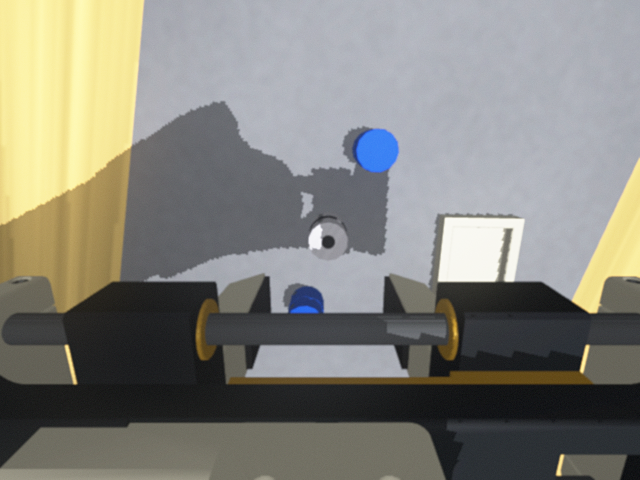

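The wrist picture shows the silver coupling with its dark bore at (327,240), centred between the jaws. The blue look-alikes at (377,150) and (306,300) lie off the closing line. Grasping.

Call:
jog_arm(
  series=[0, 0, 40, 0, 0, 0, 0, 1, 40, 0, 0, 0, 0, 0, 25, 0, 0, 0, 0, 0, 11, 0, 0, 0, 0, 0, 0, 0, 0, 0],
)

```text
t: 18.48
ee_pos: [0.5093, 0.2321, 0.0355]
ee_rot: [[-0.236, 0.972, -0.001], [0.972, 0.236, -0.0], [-0.0, -0.001, -1.0]]
contact_force: [0.1, -0.2, 0.2]
width: 0.609
finger_force: 0.0
```

Call:
jog_arm(
  series=[0, 0, 0, 0, 0, 0, 0, 0, 0, 0, 0, 0, 0, 0, 0, 0, 0, 0, 0, 0, 0, 0, 0, 0, 0, 0, 0, 0, 0, 0],
  gripper=24,
)

```text
t: 19.1
ee_pos: [0.5098, 0.2322, 0.0363]
ee_rot: [[-0.236, 0.972, 0.001], [0.972, 0.236, 0.0], [-0.0, 0.001, -1.0]]
contact_force: [-0.8, -0.1, 7.0]
width: 0.32
finger_force: 30.0
```

Call:
jog_arm(
  series=[0, 0, 0, 0, 0, 0, 0, 0, -5, 0, 0, 0, 0, 0, -25, 0, 0, 0, 0, 0, -40, 0, 0, 0, 0, 0, -40, 0, 0, 0],
)

```text
t: 19.73
ee_pos: [0.509, 0.232, 0.1467]
ee_rot: [[-0.236, 0.972, -0.001], [0.972, 0.236, -0.0], [-0.0, -0.001, -1.0]]
contact_force: [0.9, 1.0, -1.4]
width: 0.319
finger_force: 30.0
```

```bash
python3 -c "
from plan import plan
import numpy as np
a=np.radians(13.5); c=np.array([641.7,-216.8]); v=28*np.array([-np.sin(a),np.cos(a)]); print(c+v,c-v)
b=c-v
plan([(*b,146,14,55)])"
```

```text
[ 635.16352981 -189.57364223] [ 648.23647019 -244.02635777]
t 19.73 at [509.  232.  146.7] phi 13.7 tilt [-0.001 -0.   ] F [ 0.9  1.  -1.4] w 29.2
[-50, 2, 0, 0, 0, 0, -49, 3, 0, 0, 0, 0, -50, 2, 0, 0, 0, 0, -49, 2, 0, 0, 0, 0, -50, 2, 0, 0, 0, 0]
[-49, 3, 0, 0, 0, 0, -50, 2, 1, 0, 0, 0, -49, 2, 0, 0, 0, 0, -50, 3, 0, 0, 0, 0, -49, 2, 0, 0, 0, 0]
end [ 648.2 -243.6  145.7] 13.7
```

Call:
jog_arm(
  series=[-50, 2, 0, 0, 0, 0, -49, 3, 0, 0, 0, 0, -50, 2, 0, 0, 0, 0, -49, 2, 0, 0, 0, 0, -50, 2, 0, 0, 0, 0],
)

```text
t: 20.35
ee_pos: [0.5787, -0.0078, 0.1459]
ee_rot: [[-0.236, 0.972, -0.0], [0.972, 0.236, 0.0], [0.0, -0.0, -1.0]]
contact_force: [0.3, -0.4, -1.4]
width: 0.317
finger_force: 30.0
```

Call:
jog_arm(
  series=[-49, 3, 0, 0, 0, 0, -50, 2, 1, 0, 0, 0, -49, 2, 0, 0, 0, 0, -50, 3, 0, 0, 0, 0, -49, 2, 0, 0, 0, 0],
)

```text
t: 20.98
ee_pos: [0.6486, -0.245, 0.1447]
ee_rot: [[-0.236, 0.972, -0.0], [0.972, 0.236, 0.0], [0.0, -0.0, -1.0]]
contact_force: [0.5, -0.0, -0.6]
width: 0.323
finger_force: 30.0
```

Call:
jog_arm(
  series=[0, 0, 0, 0, 0, 0, 0, 0, 0, 0, 0, 0, 0, 0, 40, 0, 0, 0, 0, 0, 30, 0, 0, 0, 0, 0, 20, 0, 0, 0],
)

```text
t: 21.6
ee_pos: [0.648, -0.2414, 0.0535]
ee_rot: [[-0.238, 0.971, -0.001], [0.971, 0.238, 0.001], [0.002, -0.001, -1.0]]
contact_force: [0.2, -0.5, -0.0]
width: 0.321
finger_force: 30.0
```

```bash
python3 - <<'E'
from wl import *
from plan import plan
plan([(648,-244,45,14,40)])
p,d=imaging.camera("scene"); cv2.imwrite("pics/s3.png",cv2.resize(p[180:310,140:340,::-1],(800,520),interpolation=cv2.INTER_CUBIC))
E
```

```text
t 21.60 at [ 648.  -241.4   53.5] phi 13.8 tilt [-0.001  0.001] F [ 0.2 -0.5 -0. ] w 29.5
[-3, -1, 8, 0, 0, 0, 0, 0, 0, 0, 0, 0, 0, 0, 0, 0, 0, 0, 0, 0, 0, 0, 0, 0, 0, 0, 0, 0, 0, 0]
end [ 647.7 -244.5   45.5] 13.8
```

View pics/s3.png

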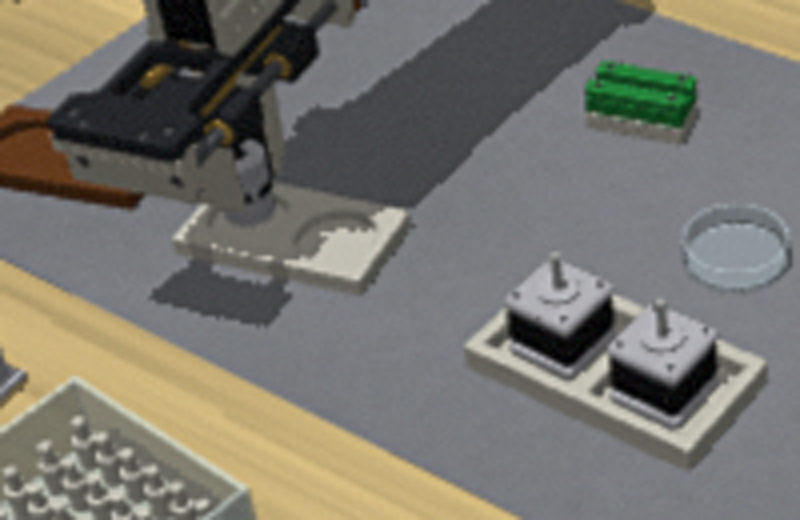

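Both motors sit flat in their pockets, at crop (560,310) and (665,360). The coupling is above the left well at (250,210), and the fingers there are above the tray. Lowering it.

Call:
jog_arm(
  series=[-2, 0, 4, 0, 0, 0, 0, 0, 4, 0, 0, 0, 0, 0, 2, 0, 0, 0, 0, 0, 0, 0, 0, 0, 0, 0, 0, 0, 0, 0],
)

```text
t: 22.28
ee_pos: [0.6491, -0.2455, 0.0451]
ee_rot: [[-0.236, 0.972, 0.0], [0.972, 0.236, -0.0], [-0.0, 0.0, -1.0]]
contact_force: [0.2, -0.6, -0.5]
width: 0.321
finger_force: 30.0
```

Call:
jog_arm(
  series=[0, 0, 1, 0, 0, 0, 0, 0, 0, 0, 0, 0, 0, 0, 0.5, 0, 0, 0, 0, 0, 0, 0, 0, 0, 0, 0, 0, 0, 0, 0],
)

```text
t: 22.9
ee_pos: [0.649, -0.2454, 0.0432]
ee_rot: [[-0.236, 0.972, 0.0], [0.972, 0.236, -0.0], [-0.0, 0.0, -1.0]]
contact_force: [0.7, -0.6, -1.2]
width: 0.322
finger_force: 30.0
```

Call:
jog_arm(
  series=[0, 0, 1, 0, 0, 0, 0, 0, 1, 0, 0, 0, 0, 0, 0.5, 0, 0, 0, 0, 0, 0, 0, 0, 0, 0, 0, 0, 0, 0, 0],
)

```text
t: 23.52
ee_pos: [0.649, -0.2454, 0.0407]
ee_rot: [[-0.236, 0.972, 0.0], [0.972, 0.236, -0.0], [-0.0, 0.0, -1.0]]
contact_force: [-0.6, -0.2, -1.1]
width: 0.319
finger_force: 30.0
```

Call:
jog_arm(
  series=[0, 0, 0.5, 0, 0, 0, 0, 0, 0, 0, 0, 0, 0, 0, 0, 0, 0, 0, 0, 0, 0, 0, 0, 0, 0, 0, 0, 0, 0, 0],
)

```text
t: 24.15
ee_pos: [0.649, -0.2454, 0.0404]
ee_rot: [[-0.236, 0.972, 0.0], [0.972, 0.236, -0.0], [-0.0, 0.0, -1.0]]
contact_force: [-1.5, 0.8, 2.6]
width: 0.318
finger_force: 30.0
```

Call:
jog_arm(
  series=[0, 0, 0, 0, 0, 0, 0, 0, 0, 0, 0, 0, 0, 0, 0, 0, 0, 0, 0, 0, 0, 0, 0, 0, 0, 0, 0, 0, 0, 0],
  gripper=56,
)

```text
t: 24.78
ee_pos: [0.649, -0.2454, 0.0402]
ee_rot: [[-0.236, 0.972, -0.0], [0.972, 0.236, -0.0], [-0.0, -0.0, -1.0]]
contact_force: [0.6, 0.4, -0.3]
width: 0.612
finger_force: 0.0
```

Call:
jog_arm(
  series=[0, 0, -20, 0, 0, 0, 0, 0, -40, 0, 0, 0, 0, 0, -35, 0, 0, 0, 0, 0, -15, 0, 0, 0, 0, 0, 0, 0, 0, 0],
)

```text
t: 25.4
ee_pos: [0.6496, -0.2456, 0.1518]
ee_rot: [[-0.236, 0.972, 0.002], [0.972, 0.236, -0.001], [-0.001, 0.002, -1.0]]
contact_force: [0.1, 0.1, -0.3]
width: 0.611
finger_force: 0.0
```

```bash
python3 - <<'E'
from plan import plan
plan([(436,115,150,14,55)])
E
```

```text
t 25.40 at [ 649.6 -245.6  151.8] phi 13.6 tilt [ 0.002 -0.001] F [ 0.1  0.1 -0.3] w 56.1
[50, -15, 0, 0, 0, 0, 50, -16, 0, 0, 0, 0, 50, -15, 1, 0, 0, 0, 50, -15, 0, 0, 0, 0, 50, -16, 0, 0, 0, 0]
[51, -15, 0, 0, 0, 0, 50, -15, 1, 0, 0, 0, 50, -16, 0, 0, 0, 0, 0, 0, 0, 0, 0, 0, 0, 0, 0, 0, 0, 0]
end [435.6 115.1 149.8] 13.6
```

Call:
jog_arm(
  series=[50, -15, 0, 0, 0, 0, 50, -16, 0, 0, 0, 0, 50, -15, 1, 0, 0, 0, 50, -15, 0, 0, 0, 0, 50, -16, 0, 0, 0, 0],
)

```text
t: 26.02
ee_pos: [0.5133, -0.0194, 0.148]
ee_rot: [[-0.236, 0.972, -0.002], [0.972, 0.236, 0.0], [0.001, -0.002, -1.0]]
contact_force: [1.1, 1.8, -0.2]
width: 0.606
finger_force: 0.0
```

Call:
jog_arm(
  series=[51, -15, 0, 0, 0, 0, 50, -15, 1, 0, 0, 0, 50, -16, 0, 0, 0, 0, 0, 0, 0, 0, 0, 0, 0, 0, 0, 0, 0, 0],
)

```text
t: 26.65
ee_pos: [0.4346, 0.1146, 0.1475]
ee_rot: [[-0.236, 0.972, -0.001], [0.972, 0.236, -0.001], [-0.0, -0.001, -1.0]]
contact_force: [-0.2, -0.3, 0.4]
width: 0.612
finger_force: 0.0
```

Call:
jog_arm(
  series=[0, 0, 0, 0, 0, 0, 0, 0, 0, 0, 0, 0, 0, 0, 0, 0, 0, 0, 0, 0, 0, 0, 0, 0, 0, 0, 0, 0, 0, 0],
)

```text
t: 27.28
ee_pos: [0.4349, 0.1152, 0.1482]
ee_rot: [[-0.236, 0.972, 0.0], [0.972, 0.236, -0.0], [-0.0, 0.0, -1.0]]
contact_force: [-0.2, -0.2, -0.2]
width: 0.611
finger_force: 0.0
```

```bash
python3 - <<'E'
from wl import *
from plan import plan
wlook(436,115,.04,30)
plan([(436,115,36,14,40)])
E
```

```text
wrist 1240 [434.7 114.4] [28.2 29.4] 12.9
t 27.32 at [434.9 115.2 148.2] phi 13.6 tilt [ 0. -0.] F [ 0.1 -0.6  0.2] w 56.0
[0, 0, 37, 0, 0, 0, 0, 1, 38, 0, 0, 0, 0, 0, 37, 0, 0, 0, 0, 0, 0, 0, 0, 0, 0, 0, 0, 0, 0, 0]
end [435.9 115.5  36.2] 13.6
```

Call:
jog_arm(
  series=[0, 0, 40, 0, 0, 0, 0, 1, 40, 0, 0, 0, 0, 0, 22, 0, 0, 0, 0, 0, 10, 0, 0, 0, 0, 0, 0, 0, 0, 0],
)

```text
t: 27.95
ee_pos: [0.4358, 0.1156, 0.0361]
ee_rot: [[-0.236, 0.972, -0.001], [0.972, 0.236, -0.0], [-0.0, -0.001, -1.0]]
contact_force: [-0.2, 0.4, -0.4]
width: 0.607
finger_force: 0.0
```

Call:
jog_arm(
  series=[0, 0, 0, 0, 0, 0, 0, 0, 0, 0, 0, 0, 0, 0, 0, 0, 0, 0, 0, 0, 0, 0, 0, 0, 0, 0, 0, 0, 0, 0],
  gripper=24,
)

```text
t: 28.58
ee_pos: [0.4362, 0.1155, 0.0367]
ee_rot: [[-0.236, 0.972, 0.001], [0.972, 0.236, -0.0], [-0.0, 0.001, -1.0]]
contact_force: [-0.8, -0.3, 7.7]
width: 0.32
finger_force: 30.0
```

Call:
jog_arm(
  series=[0, 0, 0, 0, 0, 0, 0, 0, -5, 0, 0, 0, 0, 0, -25, 0, 0, 0, 0, 0, -40, 0, 0, 0, 0, 0, -40, 0, 0, 0],
)

```text
t: 29.2
ee_pos: [0.4354, 0.1155, 0.1474]
ee_rot: [[-0.236, 0.972, -0.001], [0.972, 0.236, 0.0], [0.0, -0.001, -1.0]]
contact_force: [0.8, -0.6, -0.6]
width: 0.318
finger_force: 30.0
```

```bash
python3 -c "
from plan import plan
plan([(635.3,-189.6,146,14,55)])"
```

```text
t 29.20 at [435.4 115.5 147.4] phi 13.7 tilt [-0.001  0.   ] F [ 0.8 -0.6 -0.6] w 29.2
[-49, 17, 0, 0, 0, 0, -49, 18, 0, 0, 0, 0, -49, 17, 1, 0, 0, 0, -49, 18, 0, 0, 0, 0, -49, 17, 0, 0, 0, 0]
[-50, 18, 0, 0, 0, 0, -49, 17, 0, 0, 0, 0, 0, 0, 0, 0, 0, 0, 0, 0, 0, 0, 0, 0, 0, 0, 0, 0, 0, 0]
end [ 635.1 -190.   146.4] 13.7
```

Call:
jog_arm(
  series=[-49, 17, 0, 0, 0, 0, -49, 18, 0, 0, 0, 0, -49, 17, 1, 0, 0, 0, -49, 18, 0, 0, 0, 0, -49, 17, 0, 0, 0, 0],
)

```text
t: 29.82
ee_pos: [0.5787, -0.1036, 0.1454]
ee_rot: [[-0.236, 0.972, -0.0], [0.972, 0.236, 0.0], [0.0, -0.0, -1.0]]
contact_force: [1.2, 0.2, -0.2]
width: 0.32
finger_force: 30.0
```

Call:
jog_arm(
  series=[-50, 18, 0, 0, 0, 0, -49, 17, 0, 0, 0, 0, 0, 0, 0, 0, 0, 0, 0, 0, 0, 0, 0, 0, 0, 0, 0, 0, 0, 0],
)

```text
t: 30.45
ee_pos: [0.6351, -0.1883, 0.1454]
ee_rot: [[-0.238, 0.971, -0.0], [0.971, 0.238, 0.001], [0.001, -0.0, -1.0]]
contact_force: [0.6, 1.1, -0.7]
width: 0.322
finger_force: 30.0
```

Call:
jog_arm(
  series=[0, 0, 40, 0, 0, 0, 0, 0, 30, 0, 0, 0, 0, 0, 20, 0, 0, 0, 0, 0, 0, 0, 0, 0, 0, 0, 0, 0, 0, 0],
)

```text
t: 31.08
ee_pos: [0.6364, -0.1898, 0.0565]
ee_rot: [[-0.236, 0.972, 0.002], [0.972, 0.236, -0.0], [-0.001, 0.002, -1.0]]
contact_force: [1.4, -0.2, -0.2]
width: 0.321
finger_force: 30.0
```

```bash
python3 - <<'E'
from wl import *
from plan import plan
plan([(635,-190,45,14,40)])
p,d=imaging.camera("scene"); cv2.imwrite("pics/s4.png",cv2.resize(p[180:310,140:340,::-1],(800,520),interpolation=cv2.INTER_CUBIC))
E
```

```text
t 31.07 at [ 636.4 -189.8   56.5] phi 13.7 tilt [ 0.002 -0.   ] F [ 1.4 -0.2 -0.2] w 29.5
[0, -1, 11, 0, 0, 0, 0, 0, 0, 0, 0, 0, 0, 0, 0, 0, 0, 0, 0, 0, 0, 0, 0, 0, 0, 0, 0, 0, 0, 0]
end [ 635.4 -190.    45.5] 13.7
```

View pics/s4.png

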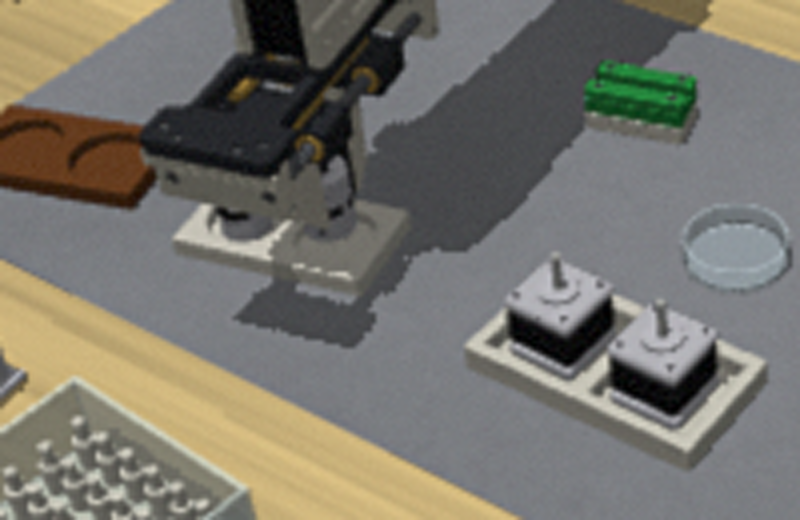

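The second coupling is over the right well, crop (340,230). The first stands in the left well at (240,220), partly hidden. Lowering.

Call:
jog_arm(
  series=[0, 0, 6, 0, 0, 0, 0, 0, 5, 0, 0, 0, 0, 0, 2, 0, 0, 0, 0, 0, 0, 0, 0, 0, 0, 0, 0, 0, 0, 0],
)

```text
t: 31.75
ee_pos: [0.6356, -0.19, 0.0423]
ee_rot: [[-0.236, 0.972, 0.0], [0.972, 0.236, -0.0], [-0.0, 0.0, -1.0]]
contact_force: [-0.5, 0.8, -1.5]
width: 0.321
finger_force: 30.0
```

Call:
jog_arm(
  series=[0, 0, 0, 0, 0, 0, 0, 0, 0, 0, 0, 0, 0, 0, 0, 0, 0, 0, 0, 0, 0, 0, 0, 0, 0, 0, 0, 0, 0, 0],
)

```text
t: 32.38
ee_pos: [0.6355, -0.19, 0.0422]
ee_rot: [[-0.236, 0.972, -0.0], [0.972, 0.236, -0.0], [-0.0, -0.0, -1.0]]
contact_force: [0.3, -0.7, -1.1]
width: 0.318
finger_force: 30.0
```

Call:
jog_arm(
  series=[0, 0, 1, 0, 0, 0, 0, 0, 0.5, 0, 0, 0, 0, 0, 0.5, 0, 0, 0, 0, 0, 0, 0, 0, 0, 0, 0, 0, 0, 0, 0],
)

```text
t: 33.0
ee_pos: [0.6355, -0.19, 0.0408]
ee_rot: [[-0.236, 0.972, 0.0], [0.972, 0.236, -0.0], [-0.0, -0.0, -1.0]]
contact_force: [-2.3, 0.2, 6.3]
width: 0.319
finger_force: 30.0
```

Call:
jog_arm(
  series=[0, 0, 0, 0, 0, 0, 0, 0, 0, 0, 0, 0, 0, 0, 0, 0, 0, 0, 0, 0, 0, 0, 0, 0, 0, 0, 0, 0, 0, 0],
)

```text
t: 33.62
ee_pos: [0.6355, -0.19, 0.0408]
ee_rot: [[-0.236, 0.972, 0.0], [0.972, 0.236, -0.0], [-0.0, 0.0, -1.0]]
contact_force: [-1.4, -0.0, 5.3]
width: 0.314
finger_force: 30.0
```

Touching. Release, rise, and go to the clamp.

Call:
jog_arm(
  series=[0, 0, 0, 0, 0, 0, 0, 0, 0, 0, 0, 0, 0, 0, 0, 0, 0, 0, 0, 0, 0, 0, 0, 0, 0, 0, 0, 0, 0, 0],
  gripper=56,
)

```text
t: 34.25
ee_pos: [0.6355, -0.19, 0.0402]
ee_rot: [[-0.236, 0.972, -0.0], [0.972, 0.236, -0.0], [-0.0, -0.0, -1.0]]
contact_force: [0.4, -0.5, 0.2]
width: 0.61
finger_force: 0.0
```

Call:
jog_arm(
  series=[0, 0, -20, 0, 0, 0, 0, 0, -40, 0, 0, 0, 0, 0, -35, 0, 0, 0, 0, 0, -15, 0, 0, 0, 0, 0, 0, 0, 0, 0],
)

```text
t: 34.88
ee_pos: [0.6362, -0.1901, 0.1517]
ee_rot: [[-0.236, 0.972, 0.002], [0.972, 0.236, -0.001], [-0.001, 0.002, -1.0]]
contact_force: [0.6, -0.8, -0.4]
width: 0.607
finger_force: 0.0
```

```bash
python3 - <<'E'
from plan import plan
plan([(446,-109,150,15,55)])
E
```

```text
t 34.88 at [ 636.2 -190.1  151.7] phi 13.6 tilt [ 0.002 -0.001] F [ 0.6 -0.8 -0.4] w 55.7
[31, -41, 0, 0, 0, 0, 31, -42, 1, 0, 0, -1, 31, -41, 0, 0, 0, 0, 32, -41, 1, 0, 0, 0, 0, 0, 0, 0, 0, 0]
end [ 445.6 -109.2  149.7] 14.6
```

Call:
jog_arm(
  series=[31, -41, 0, 0, 0, 0, 31, -42, 1, 0, 0, -1, 31, -41, 0, 0, 0, 0, 32, -41, 1, 0, 0, 0, 0, 0, 0, 0, 0, 0],
)

```text
t: 35.5
ee_pos: [0.44, -0.108, 0.1468]
ee_rot: [[-0.254, 0.967, -0.006], [0.967, 0.254, -0.0], [0.001, -0.006, -1.0]]
contact_force: [1.4, -0.5, 0.8]
width: 0.607
finger_force: 0.0
```

Call:
jog_arm(
  series=[0, 0, 0, 0, 0, 0, 0, 0, 0, 0, 0, 0, 0, 0, 0, 0, 0, 0, 0, 0, 0, 0, 0, 0, 0, 0, 0, 0, 0, 0],
)

```text
t: 36.12
ee_pos: [0.4451, -0.1091, 0.1481]
ee_rot: [[-0.253, 0.968, -0.0], [0.968, 0.253, 0.0], [0.0, -0.0, -1.0]]
contact_force: [0.3, 1.4, 0.1]
width: 0.61
finger_force: 0.0
```

```bash
python3 - <<'E'
from wl import *
from plan import plan
wlook(446,-109,.03,45)
plan([(446,-109,36,15,40)])
E
```

```text
wrist 2492 [ 444.2 -109.7] [31.9 62. ] 14.7
t 36.17 at [ 445.1 -109.1  148.2] phi 14.6 tilt [0. 0.] F [-0.2  0.1  0.8] w 55.8
[0, 0, 37, 0, 0, 0, 0, 1, 38, 0, 0, 0, 0, 0, 37, 0, 0, 0, 0, 0, 0, 0, 0, 0, 0, 0, 0, 0, 0, 0]
end [ 446.1 -108.9   36.2] 14.6
```

Call:
jog_arm(
  series=[0, 0, 40, 0, 0, 0, 0, 0, 40, 0, 0, 0, 0, 0, 23, 0, 0, 0, 0, 0, 10, 0, 0, 0, 0, 0, 0, 0, 0, 0],
)

```text
t: 36.8
ee_pos: [0.445, -0.109, 0.0351]
ee_rot: [[-0.253, 0.967, -0.001], [0.967, 0.253, 0.0], [0.0, -0.001, -1.0]]
contact_force: [-0.4, -0.3, -0.8]
width: 0.609
finger_force: 0.0
```

Call:
jog_arm(
  series=[0, 0, 0, 0, 0, 0, 0, 0, 0, 0, 0, 0, 0, 0, 0, 0, 0, 0, 0, 0, 0, 0, 0, 0, 0, 0, 0, 0, 0, 0],
  gripper=26,
)

```text
t: 37.42
ee_pos: [0.4454, -0.1093, 0.0358]
ee_rot: [[-0.253, 0.968, 0.001], [0.968, 0.253, -0.0], [-0.001, 0.001, -1.0]]
contact_force: [-1.1, -0.3, 6.4]
width: 0.345
finger_force: 30.0
```

Call:
jog_arm(
  series=[0, 0, 0, 0, 0, 0, 0, 0, -5, 0, 0, 0, 0, 0, -25, 0, 0, 0, 0, 0, -40, 0, 0, 0, 0, 0, -40, 0, 0, 0],
)

```text
t: 38.05
ee_pos: [0.4446, -0.1089, 0.1465]
ee_rot: [[-0.253, 0.967, -0.001], [0.967, 0.253, 0.0], [0.001, -0.001, -1.0]]
contact_force: [0.5, 0.2, 0.4]
width: 0.344
finger_force: 30.0
```

```bash
python3 -c "
from plan import plan
plan([(640,228,146,12.5,55)])"
```

```text
t 38.05 at [ 444.6 -108.9  146.5] phi 14.7 tilt [-0.001  0.   ] F [0.5 0.2 0.4] w 31.6
[35, 34, 0, 0, 0, 0, 34, 35, 0, 0, 0, 1, 35, 33, 0, 0, 0, 0, 35, 34, 0, 0, 0, 0, 36, 34, 0, 0, 0, 0]
[35, 33, 0, 0, 0, 1, 35, 33, 0, 0, 0, 0, 36, 33, 0, 0, 0, 0, 0, 0, 0, 0, 0, 0, 0, 0, 0, 0, 0, 0]
end [639.7 227.7 146.5] 12.7
```

Call:
jog_arm(
  series=[35, 34, 0, 0, 0, 0, 34, 35, 0, 0, 0, 1, 35, 33, 0, 0, 0, 0, 35, 34, 0, 0, 0, 0, 36, 34, 0, 0, 0, 0],
)

```text
t: 38.67
ee_pos: [0.568, 0.1031, 0.1454]
ee_rot: [[-0.235, 0.972, -0.0], [0.972, 0.235, -0.0], [-0.0, -0.0, -1.0]]
contact_force: [0.7, -0.2, -0.5]
width: 0.346
finger_force: 30.0
```

Call:
jog_arm(
  series=[35, 33, 0, 0, 0, 1, 35, 33, 0, 0, 0, 0, 36, 33, 0, 0, 0, 0, 0, 0, 0, 0, 0, 0, 0, 0, 0, 0, 0, 0],
)

```text
t: 39.3
ee_pos: [0.6397, 0.2269, 0.1448]
ee_rot: [[-0.219, 0.976, -0.001], [0.976, 0.219, -0.001], [-0.001, -0.001, -1.0]]
contact_force: [-0.3, -0.9, -0.4]
width: 0.342
finger_force: 30.0
```

Call:
jog_arm(
  series=[0, 0, 40, 0, 0, 0, 0, 0, 30, 0, 0, 0, 0, 0, 20, 0, 0, 0, 0, 0, 0, 0, 0, 0, 0, 0, 0, 0, 0, 0],
)

```text
t: 39.92
ee_pos: [0.6408, 0.2275, 0.0565]
ee_rot: [[-0.218, 0.976, 0.001], [0.976, 0.218, 0.001], [0.0, 0.002, -1.0]]
contact_force: [0.6, 0.7, -1.0]
width: 0.346
finger_force: 30.0
```

```bash
python3 - <<'E'
from wl import *
from plan import plan
plan([(640,228,43,12.5,40)])
p,d=imaging.camera("scene"); cv2.imwrite("pics/s5.png",p[180:420,120:520,::-1].repeat(2,0).repeat(2,1)[:480])
E
```

```text
t 39.92 at [640.8 227.5  56.5] phi 12.6 tilt [0.001 0.001] F [ 0.6  0.7 -1. ] w 31.8
[1, -1, 13, 0, 0, 0, 0, 0, 0, 0, 0, 0, 0, 0, 0, 0, 0, 0, 0, 0, 0, 0, 0, 0, 0, 0, 0, 0, 0, 0]
end [639.6 228.3  43.5] 12.6
```

View pics/s5.png

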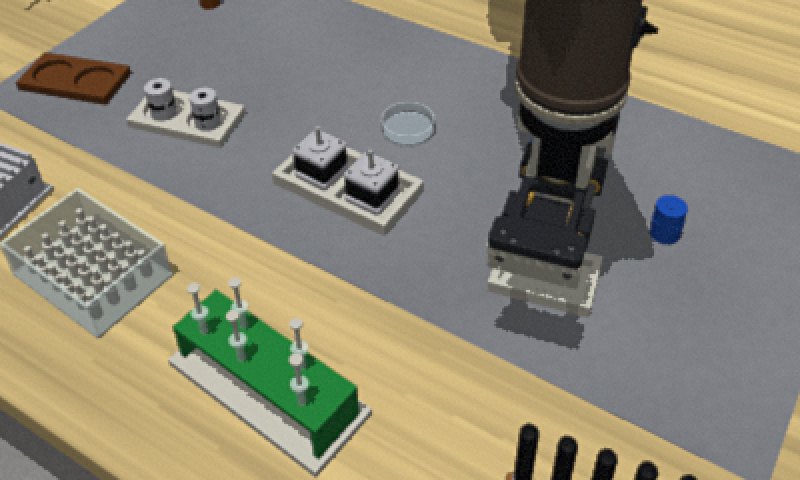

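The couplings stand upright in their wells at (160,98) and (203,107), the motors are seated, and the dish is undisturbed. The hand hides the clamp, which measures as centred over its tray. Lowering it.

Call:
jog_arm(
  series=[0, 0, 7, 0, 0, 0, 0, 0, 4, 0, 0, 0, 0, 0, 2, 0, 0, 0, 0, 0, 0, 0, 0, 0, 0, 0, 0, 0, 0, 0],
)

```text
t: 40.6
ee_pos: [0.6402, 0.2275, 0.0423]
ee_rot: [[-0.219, 0.976, 0.0], [0.976, 0.219, 0.0], [0.0, 0.0, -1.0]]
contact_force: [-0.1, 0.6, -0.3]
width: 0.347
finger_force: 30.0
```

Call:
jog_arm(
  series=[0, 0, 0, 0, 0, 0, 0, 0, 0, 0, 0, 0, 0, 0, 0, 0, 0, 0, 0, 0, 0, 0, 0, 0, 0, 0, 0, 0, 0, 0],
)

```text
t: 41.22
ee_pos: [0.6401, 0.2274, 0.0422]
ee_rot: [[-0.219, 0.976, -0.0], [0.976, 0.219, 0.0], [0.0, -0.0, -1.0]]
contact_force: [0.2, 1.7, -0.5]
width: 0.349
finger_force: 30.0
```

Call:
jog_arm(
  series=[0, 0, 1, 0, 0, 0, 0, 0, 0.5, 0, 0, 0, 0, 0, 0.5, 0, 0, 0, 0, 0, 0.5, 0, 0, 0, 0, 0, 0, 0, 0, 0],
)

```text
t: 41.85
ee_pos: [0.6401, 0.2274, 0.0399]
ee_rot: [[-0.219, 0.976, 0.0], [0.976, 0.219, -0.0], [-0.0, 0.0, -1.0]]
contact_force: [-2.0, 0.5, 3.2]
width: 0.346
finger_force: 30.0
```

Call:
jog_arm(
  series=[0, 0, 0, 0, 0, 0, 0, 0, 0, 0, 0, 0, 0, 0, 0, 0, 0, 0, 0, 0, 0, 0, 0, 0, 0, 0, 0, 0, 0, 0],
)

```text
t: 42.48
ee_pos: [0.6401, 0.2274, 0.0399]
ee_rot: [[-0.219, 0.976, 0.0], [0.976, 0.219, -0.0], [-0.0, 0.0, -1.0]]
contact_force: [-2.5, -1.5, 5.3]
width: 0.345
finger_force: 30.0
```

Call:
jog_arm(
  series=[0, 0, 0, 0, 0, 0, 0, 0, 0, 0, 0, 0, 0, 0, 0, 0, 0, 0, 0, 0, 0, 0, 0, 0, 0, 0, 0, 0, 0, 0],
  gripper=56,
)

```text
t: 43.1
ee_pos: [0.6401, 0.2274, 0.0397]
ee_rot: [[-0.219, 0.976, -0.0], [0.976, 0.219, -0.0], [-0.0, -0.0, -1.0]]
contact_force: [0.7, 0.5, 0.6]
width: 0.608
finger_force: 0.0
```

Call:
jog_arm(
  series=[0, 0, -20, 0, 0, 0, 0, 0, -40, 0, 0, 0, 0, 0, -50, 0, 0, 0, 0, 0, -50, 0, 0, 0, 0, 0, -40, 0, 0, 0],
)

```text
t: 43.72
ee_pos: [0.6403, 0.2279, 0.2439]
ee_rot: [[-0.219, 0.976, 0.003], [0.976, 0.219, 0.001], [0.001, 0.003, -1.0]]
contact_force: [-0.2, 0.4, -0.6]
width: 0.612
finger_force: 0.0
```

Call:
jog_arm(
  series=[0, -50, 0, 0, 0, 0, 0, -50, 0, 0, 0, 0, 0, -50, 0, 0, 0, 0, 0, -40, 0, 0, 0, 0, 0, 0, 0, 0, 0, 0],
)

```text
t: 44.35
ee_pos: [0.4524, 0.1856, 0.2413]
ee_rot: [[-0.22, 0.975, 0.001], [0.975, 0.22, -0.001], [-0.002, 0.001, -1.0]]
contact_force: [1.1, -0.4, -0.5]
width: 0.613
finger_force: 0.0
```

```bash
python3 - <<'E'
from meas import *
from bench import r,imaging
import numpy as np
o=[]
for n,c in (("top",(140,310,120,540)),("scene",(150,360,100,520))):
    p,d=imaging.camera(n); o.append(cv2.resize(p[c[0]:c[1],c[2]:c[3],::-1],(760,300 if n=="top" else 300),interpolation=cv2.INTER_CUBIC))
    q=imaging.camera_params(n); W=cloud(d,q["K"],q["extrinsics"]).reshape(-1,3)
    for m,x,y,h in (("mot",636,-31,.044),("mot",637,35,.044),("cp",635,-190,.044),("cp",648,-244,.044),("clamp",640,228,.034),("dish",524,6,.016),("vial",443,-354,.058)):
        Q=W[(abs(W[:,2]-h)<.005)&(np.linalg.norm(W[:,:2]-[x/1000,y/1000],axis=1)<.04)]
        print(n,m,len(Q),np.round(np.median(Q[:,2])*1000,1),np.round(Q[:,2].std()*1000,1),*rect(Q)) if len(Q)>5 else print(n,m,"none")
cv2.imwrite("pics/fin.png",np.vstack(o)); s=r.get_state(); print(s["t"],s["ee_pos"],s["contact_force"])
E
```

```text
top mot 403 44.7 1.8 [635.3 -32.7] [42.  42.2] 88.2
top mot 401 44.7 1.9 [637.5  32.6] [41.7 43. ] 88.7
top cp 180 44.5 1.7 [ 635.6 -190.8] [28.  28.7] 68.6
top cp 181 44.2 1.7 [ 641.5 -235.5] [29.2 52.2] 37.3
top clamp 391 33.9 2.0 [640.2 226.4] [34.  61.3] 12.0
top dish 110 15.8 1.9 [524.    5.4] [57.9 57.8] 5.6
top vial 127 58.4 1.7 [ 443.6 -354.9] [21.4 22.1] 31.5
scene mot 292 45.2 1.8 [637.4 -31.1] [42.4 42.4] 87.7
scene mot 309 45.2 2.0 [639.3  35. ] [42.5 41. ] 0.3
scene cp 117 44.6 2.0 [ 637.6 -188.6] [28.5 28.9] 2.7
scene cp 111 44.8 2.0 [ 651.1 -243.2] [30.4 28.3] 70.3
scene clamp 475 34.7 2.0 [640.8 228.3] [34.7 62. ] 11.7
scene dish 150 15.4 2.2 [525.8   7.6] [61.5 58.4] 45.9
scene vial 48 58.5 1.9 [ 445.7 -353.2] [22.6 21.7] 24.9
44.45 [0.45532012 0.18603587 0.2411441 ] [-0.10756789 -0.46129784 -0.07827774]
```

View pics/fin.png

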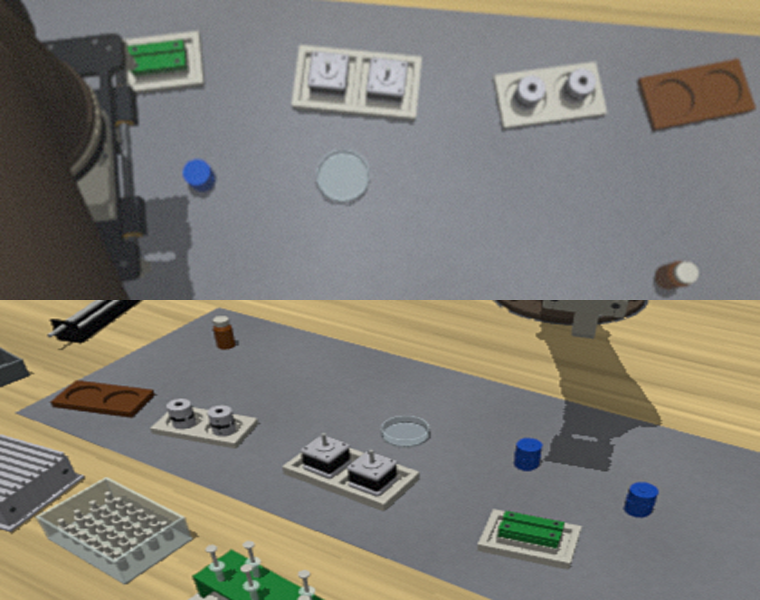

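All five parts sit flat: motor and coupling tops are at 44 mm and the clamp top at 34 mm. The dish, the vial and both blue look-alikes stand where they were.

```bash
python3 -c "
from bench import r
print(r.hand_in())"
```

```text
the job is handed in; nothing more can be done
None
```

I handed the job in after about 44 s with all five parts set down flat in their pockets and released; the dish, vial and look-alikes were left untouched, and the hand-in returned no verdict.

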